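# Hang the cup on the studio tool carousel

### The arm

A 6-joint arm with a two-finger parallel gripper is mounted at the origin on the work surface. World frame = base frame: x ahead of the robot, y to its left, z up, the work surface at z = 0. Lengths are in m, angles in rad, forces in N, time in s.
With the tool pointing down it reaches from about 0.3 to 0.875 m from the base axis. Payload 6.4 kg.
Tool frame: the origin (TCP) lies at the centre of the arm's flange, where the gripper is bolted on; the fingertips stand 173 mm ahead of it and the grasp point (between the pads) lies 155 mm ahead of it (ctrl.pinch_z is the distance from the TCP to the grasp point, in m); z points along the fingers, y is the direction in which the jaws open and shut (so a half turn about z gives the same grasp; the last joint's range is limited). The gripper opens to 85 mm and grips with 20 to 120 N. Pads are 22 mm wide; open, the fingers measure 114 mm over their backs; the gripper's body (76 mm by 85 mm) begins 54 mm behind the grasp point. The pads swing forward as they close: fully open they stand 13 mm farther back than shut.
Start: joints at [1.03, 0.181, 1.607, -0, 1.354, -0.206], TCP at [0.189, 0.543, 0.405] pointing down, gripper open.
Joint ranges: [-2.99, 2.99], [-0.89, 2.07], [0.3, 2.58], [-1.14, 4.28], [0, 2.63], [-3.12, 3.12]. Speed limits (rad/s): [2.57, 2.57, 3.01, 3.14, 3.14, 3.14].

### API

Orientations are given as a unit quaternion [w, x, y, z].
In Python, from bench import ctrl gives the robot as it stands.
- The arm moves only by the tool drive_tool, never from a script. Its argument "commands" is a list that holds one entry, the list of rows, each a list of 7 numbers: the shift along the tool's x, y, z in units of 50 mm (1.0 is 50 mm), then the turn, a rotation vector about the tool's x, y, z in units of 8 degrees (1.0 is 8 degrees), then the closure in counts, from 0 (fully open) to 255 (shut). A call has 1 to 10 rows; each row shifts and turns the commanded pose from where the row before left it, along the tool's axes as they then stand; what a row does not reach is not made up. A row lasts 1/10 s, in which the tool goes at most 50 mm and 8.59 degrees, less where a joint would pass 70% of its speed; a pose out of reach is approached as far as the arm can. A call is refused whole if a number of a shift passes 1 or a number of a turn 1, either way. A call with a gripper value outside its range is refused whole. The fingers move at their own pace and stop on an object; the grip force is fixed at half the most. Time passes only in rows, so rows that do not move let the fingers close. It gives the time, the measured TCP pose, the force and the opening at its end, in the units of the state.
- ctrl.get_obs(): the state, without advancing time (a new reading comes with each control period).
- ctrl.camera(name): name is "scene" or "top" or "wrist"; returns a dict with "pixels" (400x640x3 uint8, red, green, blue), "depth" (400x640 float32, m along the optical axis (not along the pixel's ray), 0 where there is no reading), "intrinsics" (3x3 intrinsics, pixels), "R" (3x3) and "t" (3): a world point X has camera coordinates R X + t; the wrist camera has in their place "tool_from_camera" (4x4, takes a point from camera to tool coordinates, whose origin is the TCP and whose axes are the flange's). Camera axes: x right, y down, z forward; pixel columns grow to the right and rows downward; lengths in m; the calibration is good to about 2 mm. A picture is of the moment at which its call begins: read the wrist's pose just before it.
- ctrl.hand_in(): hands the job in, once; it reports no verdict.
The state is a dict: "time_s": time; "q": joint angles; "dq": joint speeds; "joint_efforts": joint torques, N m; "eef_pos": TCP position; "eef_rot": TCP orientation; "wrist_force": force on the tool from outside, world axes, zero at the start; "torque": the same for the moment, N m; "opening": opening from 0.0 (shut) to 1.0 (fully open).
Only numpy, scipy, OpenCV 4.12 (cv2) and the standard library are available. Lean on these libraries where they do the work, as an engineer would, in place of code of your own. Each camera call takes 0.05 s, during which the arm holds its last target. There are 200 camera calls.

### The job

Turn the tool carousel so that its one free hook faces the front, above the tab on its foot, then hang the steel cup there by the eye on its side, pressing it down until the hook's spring keeper has snapped shut over the eye and the eye is fully home. Be gentle with the carousel, it bends and chips easily, leave the cup hanging upright by itself with the hook still at the front, and do not disturb the other things on the table.

Things in the scene. Friction and masses are not known exactly. Their poses are not given: they have to be found in the camera images.
- carousel: tool carousel, fixed. Origin: centre of the underside of its round wooden foot (radius 85, height 18 mm). Its -x axis points to the front. A post on its axis carries four level steel arms 90 degrees apart, 12 mm wide, 8 thick, reaching 113 mm from the axis. Three carry fixed scrapers and knives (115 mm down, 130 mm out); one is free. Over 18 N from the cup, or 25 N from the robot, damages it
- axis (a point): on the carousel's axis, top of the foot (18 mm above the table). The arms' height differs from day to day and is not measured: their top faces are 159 to 211 mm above the table; find it by feel or sight. On each arm, from 40 to 66 mm from the axis, a 16 mm wide aluminium block stands 48 mm above the arm; a finger may push it or the arm sideways to turn the carousel. The hub rises 20 mm above the arms
- tab (a point): on top of the steel tab (18 mm wide, 14 mm high) that sticks out at the front of the foot; the point lies 105 mm from the axis, straight below where the free hook must come. A hook is an upright round pin, 7.6 mm in diameter, on the arm 105 mm from the axis; its domed tip is 48 mm above the arm's top face
- rotor (a joint): angle of the arms about the carousel's upright axis, rad, growing counter-clockwise seen from above. 0: the free hook points along the carousel's +x (to the back); +3.14 or -3.14: it is at the front, over the tab. Turns 4 rad either way, stiffly (0.14 N m of friction), and stays where left. Either way round will do
- keeper (a joint): travel of the free hook's sprung white keeper, m: 0 out, 0.010 fully back to the axis. Two 6 mm prongs flank the pin and slope up to the axis: ends 24.5 mm above the arm, tops 44 mm. An eye going down pushes them back 4 to 7 mm (spring 2.5 N + 0.5 N/mm; 4 to 10 N of push; the cup's weight will not do it, not even the last few mm); once it is on the arm they snap out over it, to nearly 0
- cup: steel cup to hang, upright on the table at the start: open cylinder, 52 mm outer diameter, 85 mm tall, 3 mm wall, 90 to 160 g. Origin: centre of its underside. Its eye is on its +x side. It can be gripped from above across its y diameter. Hung, its +x points to the carousel's axis, 147 mm away
- cup_eye (a point): centre of the underside of the cup's eye, a square steel strap loop, 18 mm over all and 20 mm tall, with an upright hole 10 mm square right through; 42 mm from the cup's axis along its +x, 44 mm above its underside. Hung, this underside lies on the free arm's top face and the pin passes through the hole
- pot: bystander: low clear pot with a white lid, 44 mm wide, 34 mm tall, beside the carousel's foot under the arms; origin: centre of underside
- jar: bystander: glass jar, 58 mm wide, 62 mm tall; origin: centre of underside
- tin: bystander: white mug without an eye, 60 mm wide, 75 mm tall, handle to its +y; origin: centre of underside
- medium: bystander: amber bottle, 50 mm wide, 130 mm tall; origin: centre of underside
- brush: bystander: paint brush, 190 mm long, lying along its x; origin: underside, near its middle
- pknife: bystander: spatula-like palette knife, 200 mm long, lying along its x; origin: underside, near its middle
- varnish: bystander: glass bottle, 54 mm wide, 120 mm tall; origin: centre of underside
- eraser: bystander: rubber block 50 x 30 x 16 mm; origin: centre of underside
- seat (a joint): travel of a small black rubber pad (15 x 12 mm) round the free hook's pin, m: 0 when it stands 3 mm proud of the arm's top face, 0.003 when pressed flush. It is softly sprung (under 1 N). An eye that is fully home lies on the arm and keeps the pad pressed flush
Things that resemble listed ones, but are neither listed nor needed, are in the scene too. What is shaped like the cup but purple or turquoise is not meant.

How it is judged:
By the outcome, as a careful person would: the job done as asked, in the order asked, and still so for the second after the job is handed in, with the robot touching nothing.
It also fails if it takes over 72 s, if anything falls off the work surface, if the arm or the gripper's body presses on something with over 40 N, if the wrist force passes 120 N, or if a joint passes its speed limit or range.

## Working session

There is one attempt and no reset: what is moved stays moved. The work goes in short steps, Python scripts to look and compute and a tool call to move; the robot and the scene stay as the last step left them, time stands still between calls to the robot, and variables do not carry over. Pictures are saved under pics/ and viewed, about 8 in all and at most 12, crops included, and the job is handed in when it is done.

Besides the shell and the picture viewer there is one more tool, called in YAML: its name, and indented under it one key for each argument. drive_tool: Moves the arm, as the interface text tells. Its arguments: {"type":"object","properties":{"commands":{"type":"array","items":{"type":"array","items":{"type":"array","items":{"type":"number"}}}}},"required":["commands"]}

```bash
mkdir -p pics; ls
cat > h.py <<'E'
import numpy as np, cv2
from bench import ctrl
from scipy.spatial.transform import Rotation as Ro
def snap(name,fn=None):
    o=ctrl.get_obs(); c=ctrl.camera(name)
    if name=="wrist":
        q=np.array(o["eef_rot"]); R=Ro.from_quat(q[[1,2,3,0]]).as_matrix()
        T=np.eye(4);T[:3,:3]=R;T[:3,3]=o["eef_pos"]; W=T@np.array(c["tool_from_camera"])
    else:
        M=np.eye(4);M[:3,:3]=c["R"];M[:3,3]=c["t"];W=np.linalg.inv(M)
    c["W"]=W
    if fn:
        cv2.imwrite(f"pics/{fn}.png",cv2.cvtColor(c["pixels"],cv2.COLOR_RGB2BGR)); np.savez(f"pics/{fn}.npz",W=W,depth=c["depth"],K=c["intrinsics"],pixels=c["pixels"])
    return c
def load(fn):
    d=np.load(f"pics/{fn}.npz"); return dict(W=d["W"],depth=d["depth"],intrinsics=d["K"],pixels=d["pixels"])
def ray(c,u,v):
    K=np.array(c["intrinsics"]); d=np.array([(u-K[0,2])/K[0,0],(v-K[1,2])/K[1,1],1]); return c["W"][:3,3],c["W"][:3,:3]@d
def at_z(c,u,v,z):
    o,d=ray(c,u,v); return o+d*(z-o[2])/d[2]
def pt(c,u,v):
    o,d=ray(c,u,v); return o+d*c["depth"][int(v),int(u)]
def cloud(c):
    K=np.array(c["intrinsics"]); v,u=np.mgrid[0:400,0:640]; z=c["depth"]
    P=np.stack([(u-K[0,2])/K[0,0]*z,(v-K[1,2])/K[1,1]*z,z],-1)
    return P@c["W"][:3,:3].T+c["W"][:3,3]
def proj(c,X):
    M=np.linalg.inv(c["W"]); p=M[:3,:3]@np.array(X)+M[:3,3]; p=np.array(c["intrinsics"])@p; return p[:2]/p[2]
E
python3 - <<'E'
from h import *
for n in("top","scene"):
    c=snap(n,n); print(n,c["W"].round(3).tolist(),np.array(c["intrinsics"]).round(1).tolist())
print(ctrl.get_obs())
E
```

```text
pics
top [[0.028, -0.991, 0.131, 0.409], [-0.999, -0.031, -0.016, 0.018], [0.02, -0.13, -0.991, 1.277], [0.0, 0.0, 0.0, 1.0]] [[395.6, 0.0, 318.4], [0.0, 395.6, 201.6], [0.0, 0.0, 1.0]]
scene [[-0.069, 0.774, -0.63, 1.194], [0.998, 0.051, -0.045, 0.05], [-0.003, -0.631, -0.776, 0.918], [0.0, 0.0, 0.0, 1.0]] [[373.5, 0.0, 322.1], [0.0, 373.5, 194.6], [0.0, 0.0, 1.0]]
{'time_s': 0.1, 'q': array([ 1.02967054e+00,  1.81485569e-01,  1.60790783e+00, -3.38529046e-05,
        1.35381255e+00, -2.06305199e-01]), 'dq': array([-0.00113598, -0.00182307, -0.00259752,  0.00123647, -0.00126849,
        0.00080908]), 'joint_efforts': array([-1.29849377e-03, -4.45870936e+01, -3.52238882e+01, -2.90564076e-04,
        3.99188270e-03,  2.68014526e-05]), 'eef_pos': array([0.18881537, 0.54287265, 0.40386353]), 'eef_rot': array([-2.79102432e-04,  1.66625747e-01,  9.86019883e-01, -7.57003742e-04]), 'wrist_force': array([-0.51049846,  0.41383865, -0.38483508]), 'torque': array([ 0.04497371, -0.02186095,  0.02143955]), 'opening': 0.9995935449883302}
```

View pics/top.png

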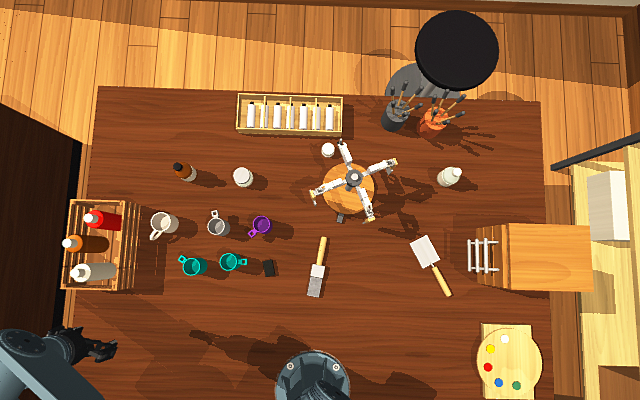

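View pics/scene.png

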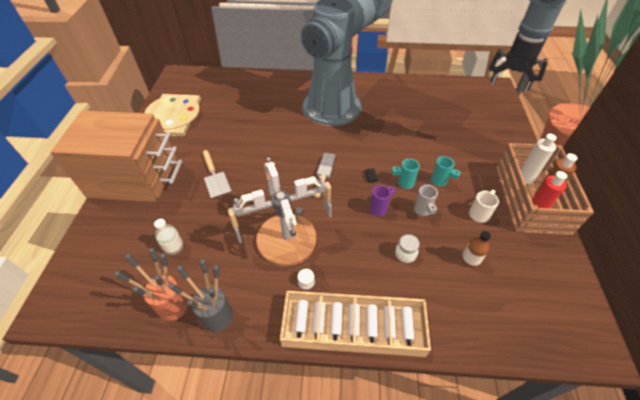

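Top view: the steel-grey cup is at (218,226) with its eye towards (213,214). Could be mistaken for it: purple (261,226), turquoise (194,265) and (233,261), white mug (163,225). The carousel is at (353,178), with the dark tab at (341,217). I'll take one close crop of the cup and carousel together.

Run:
```python
from h import *
im=cv2.imread("pics/top.png")
a=cv2.resize(im[200:248,190:290],(800,384),interpolation=cv2.INTER_CUBIC)[:,:400]
b=cv2.resize(im[130:230,298:404],None,fx=5.6,fy=5.6,interpolation=cv2.INTER_CUBIC)[:560]
out=np.zeros((560,800,3),np.uint8); out[:384,:200]=a[:,100:300]; out[:,205:798]=b[:,:593]
cv2.imwrite("pics/crop1.png",out)
c=load("top"); P=cloud(c)
for (u,v) in [(218,228),(213,213),(353,177),(341,216),(341,150),(385,163),(370,213),(315,195)]:
    print(u,v,pt(c,u,v).round(3))
# carousel cloud heights
m=(np.hypot(P[...,0]-pt(c,353,177)[0],P[...,1]-pt(c,353,177)[1])<.15)&(P[...,2]>.1)
print(np.histogram(P[m][:,2],bins=np.arange(.1,.3,.01)))
```

```text
218 228 [0.482 0.317 0.002]
213 213 [0.525 0.322 0.057]
353 177 [ 0.621 -0.092  0.21 ]
341 216 [ 0.532 -0.076  0.014]
341 150 [ 0.703 -0.06   0.186]
385 163 [ 0.658 -0.176  0.234]
370 213 [ 0.526 -0.144  0.186]
315 195 [0.57  0.01  0.195]
(array([ 11,   6,   8,  16,   6,  10,  12,  11, 168, 340, 170,  92,  95,
       435,   9,   0,   0,   0,   0]), array([0.1 , 0.11, 0.12, 0.13, 0.14, 0.15, 0.16, 0.17, 0.18, 0.19, 0.2 ,
       0.21, 0.22, 0.23, 0.24, 0.25, 0.26, 0.27, 0.28, 0.29]))
```

View pics/crop1.png

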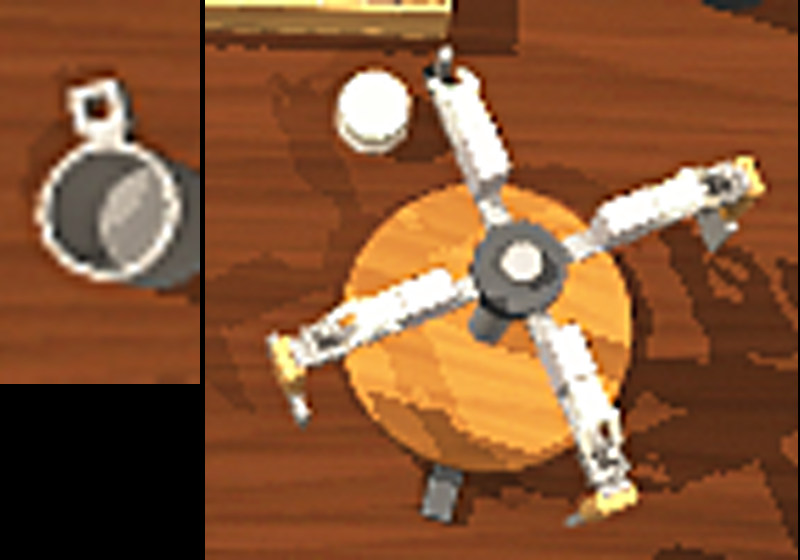

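Crop: the steel cup's rim centre is at top pixel (216,226.5) and its eye hole at (214.6,213.4). The carousel's bare free arm is the back-left one, hook at (341,144), and the tab is at (340,218). Next I'll fit the carousel's axis, arm height and angles.

Run:
```python
from h import *
from scipy.optimize import least_squares
c=load("top"); P=cloud(c)
print("hub",at_z(c,354.2,176.8,.21).round(4),"tab",at_z(c,340,218.4,.014).round(4))
cup=at_z(c,216,226.5,.085);eye=at_z(c,214.6,213.4,.064)
print("cup",cup.round(4),"eye",eye.round(4),np.hypot(*(eye-cup)[:2]),np.degrees(np.arctan2(*(eye-cup)[[1,0]])))
# foot: orange pixels at z~.018
rgb=c["pixels"].astype(int)
near=np.hypot(P[...,0]-.62,P[...,1]+.09)<.13
f=near&(abs(P[...,2]-.018)<.008)&(rgb[...,0]>170)&(rgb[...,0]-rgb[...,2]>80)
print("foot n",f.sum(),(cv2.minEnclosingCircle(P[f][:,:2].astype(np.float32))))
rr=np.hypot(P[...,0]-.62,P[...,1]+.093)
b=near&(P[...,2]>.215)&(rr>.035)&(rr<.075)
Q=P[b]; print("blockz",np.percentile(Q[:,2],[5,25,50,75,95]).round(4))
def res(p):
    d=Q[:,:2]-p[:2]; a=np.arctan2(d[:,1],d[:,0])-p[2]; r=np.hypot(*d.T)
    a=(a+np.pi/4)%(np.pi/2)-np.pi/4
    return r*np.sin(a)
for z in [1]:
    s=least_squares(res,[.62,-.093,.35],loss="soft_l1",f_scale=.004); print(s.x,np.degrees(s.x[2]),np.std(s.fun))
d=Q[:,:2]-s.x[:2]; a=np.degrees(np.arctan2(d[:,1],d[:,0])-s.x[2]); k=np.round(a/90)
for j in set(k): print(j,d[k==j].mean(0),np.hypot(*d[k==j].mean(0)),Q[k==j][:,2].mean())
```

```text
hub [ 0.622  -0.0957  0.21  ] tab [ 0.5238 -0.0733  0.014 ]
cup [0.4819 0.3037 0.085 ] eye [0.5231 0.3155 0.064 ] 0.04291537498927473 15.922508153531995
foot n 1276 ((0.6240291595458984, -0.09649748355150223), 0.08448866009712219)
blockz [0.222  0.2324 0.2354 0.2371 0.2393]
[ 0.62237339 -0.09550355  0.4097808 ] 23.47871025247671 0.004830364577853871
-0.0 [0.05056391 0.0219345 ] 0.055116526239693674 0.23361548827834389
1.0 [-0.02282024  0.05288253] 0.05759622598134107 0.23442746245684248
-1.0 [ 0.02158013 -0.04972215] 0.054203269930147464 0.23329458752382637
-2.0 [-0.05247713 -0.02308387] 0.05732986831242742 0.23431155506521806
```

drive_tool:
  commands:
    - [[0,0,-0.4,0,0,-0.8,255],[0,0,-0.5,0,0,-0.8,255],[0,0,-0.3,0,0,-0.8,255],[-0.57,-0.78,0,0,0,0,255],[-0.57,-0.78,0,0,0,0,255],[-0.57,-0.78,0,0,0,0,255],[-0.57,-0.78,0,0,0,0,255],[-0.57,-0.78,0,0,0,0,255],[-0.57,-0.78,0,0,0,0,255],[0,0,0,0,0,0,255]]

```text
time_s: 1.1
eef_pos: [0.3628, 0.3052, 0.4644]
eef_rot: [0.0, 0.003, 1.0, -0.001]
wrist_force: [0.3, 0.8, -0.1]
opening: -0.003
```

drive_tool:
  commands:
    - [[-0.57,-0.78,0,0,0,0,255],[-0.57,-0.78,0,0,0,0,255],[-0.57,-0.78,0,0,0,0,255],[-0.57,-0.78,0,0,0,0,255],[-0.57,-0.78,0,0,0,0,255],[-0.57,-0.78,0,0,0,0,255],[-0.57,-0.78,0,0,0,0,255],[-0.57,-0.78,0,0,0,0,255],[-0.6,-0.78,0,0,0,0,255],[0,0,0,0,0,0,255]]

```text
time_s: 2.1
eef_pos: [0.6204, -0.0459, 0.4627]
eef_rot: [-0.001, 0.002, 1.0, -0.0]
wrist_force: [-0.3, 0.7, -0.8]
opening: -0.002
```

Run:
```python
from h import *
c=snap("wrist","w1"); print(c["W"].round(3).tolist())
print(ctrl.get_obs()["eef_pos"])
for X in [(.623,-.096,.207),(.719,-.054,.235)]: print(proj(c,X))
```

```text
[[0.005, 0.966, 0.26, 0.555], [1.0, -0.004, -0.002, -0.046], [-0.001, 0.26, -0.966, 0.432], [0.0, 0.0, 0.0, 1.0]]
[ 0.6192755  -0.04365129  0.46292108]
[246.66506518 208.41594346]
[307.75132643 353.72732759]
```

View pics/w1.png

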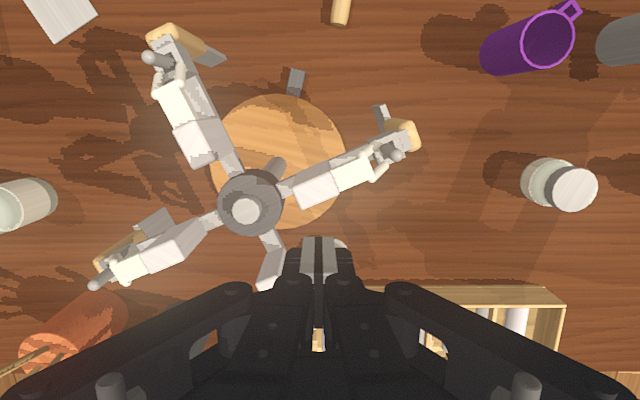

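The wrist view puts the hub at (248,205), predicted (247,208), so the axis fix holds. The gap between the free arm (270,270) and the arm at (160,250) is where the finger goes in.

drive_tool:
  commands:
    - [[-0.54,-0.73,0,0,0,0,255],[-0.54,-0.73,0,0,0,0,255],[0,0,0,0,0,0,255]]

```text
time_s: 2.45
eef_pos: [0.6736, -0.1172, 0.4628]
eef_rot: [-0.001, 0.001, 1.0, -0.0]
wrist_force: [-0.3, 1.1, -0.3]
opening: 0.0
```

drive_tool:
  commands:
    - [[0,0,0.4,0,0,0,255],[0,0,0.5,0,0,0,255],[0,0,0.5,0,0,0,255],[0,0,0.3,0,0,0,255],[0,0,0,0,0,0,255]]

```text
time_s: 2.95
eef_pos: [0.6713, -0.113, 0.3768]
eef_rot: [-0.003, -0.001, 1.0, 0.001]
wrist_force: [-0.5, 1.2, 0.3]
opening: -0.002
```

drive_tool:
  commands:
    - [[-0.026,0.072,0,0,0,0,255],[-0.021,0.074,0,0,0,0,255],[-0.016,0.075,0,0,0,0,255],[-0.011,0.076,0,0,0,0,255],[-0.005,0.077,0,0,0,0,255],[0,0.077,0,0,0,0,255],[0.005,0.077,0,0,0,0,255],[0.011,0.076,0,0,0,0,255],[0.016,0.075,0,0,0,0,255],[0.021,0.074,0,0,0,0,255]]

```text
time_s: 3.95
eef_pos: [0.6734, -0.0768, 0.3796]
eef_rot: [0.0, -0.0, 1.0, 0.0]
wrist_force: [0.5, -3.0, -0.2]
opening: 0.001
```

drive_tool:
  commands:
    - [[0.058,0.142,0,0,0,0,255],[0.077,0.133,0,0,0,0,255],[0.095,0.121,0,0,0,0,255],[0.11,0.107,0,0,0,0,255],[0.124,0.09,0,0,0,0,255],[0.136,0.072,0,0,0,0,255],[0.144,0.052,0,0,0,0,255],[0.15,0.032,0,0,0,0,255],[0.153,0.011,0,0,0,0,255],[0.153,-0.011,0,0,0,0,255]]

```text
time_s: 4.95
eef_pos: [0.6129, -0.0393, 0.38]
eef_rot: [0.001, -0.0, 1.0, 0.0]
wrist_force: [5.1, -0.2, 0.4]
opening: -0.002
```

drive_tool:
  commands:
    - [[0.15,-0.032,0,0,0,0,255],[0.144,-0.052,0,0,0,0,255],[0.136,-0.072,0,0,0,0,255],[0,0,0,0,0,0,255]]

```text
time_s: 5.35
eef_pos: [0.5906, -0.0477, 0.3792]
eef_rot: [-0.001, 0.0, 1.0, 0.0]
wrist_force: [-0.3, 0.9, -0.2]
opening: 0.002
```

Run:
```python
from h import *
c=snap("scene","s2"); cv2.imwrite("pics/s2c.png",cv2.resize(cv2.imread("pics/s2.png")[130:290,200:400],None,fx=3,fy=3,interpolation=cv2.INTER_CUBIC))
t=snap("top","t2"); cv2.imwrite("pics/t2c.png",np.hstack([cv2.resize(cv2.imread("pics/t2.png")[130:230,298:404],None,fx=4,fy=4,interpolation=cv2.INTER_CUBIC),cv2.resize(cv2.imread("pics/s2.png")[150:270,230:340],None,fx=3.4,fy=3.4,interpolation=cv2.INTER_CUBIC)[:400]]))
```

```text
(no output)
```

View pics/t2c.png

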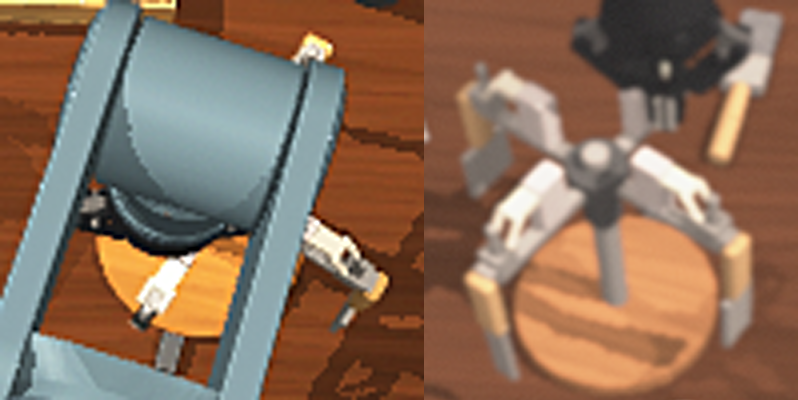

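The top crop shows the free arm near the front, hook tip at (140,320) in the crop, i.e. (333,210), still left of the tab at (170,352).

Run:
```python
from h import *
c=load("top");c2=load("t2")
for z,p in((.2,(333,210)),(.235,(333,210)),(.187,(298+375/4,130+283/4))):
    X=at_z(c2,*p,z); d=X[:2]-[.623,-.096]; print(X.round(3),np.hypot(*d),np.degrees(np.arctan2(d[1],d[0])))
from scipy.optimize import least_squares
P=cloud(load("t2")); w=cloud(load("s2"))
for nm,Q in(("top",P),("scene",w)):
    d=Q[...,:2]-[.623,-.096]; r=np.hypot(d[...,0],d[...,1]); a=np.degrees(np.arctan2(d[...,1],d[...,0]))
    m=(r>.035)&(r<.075)&(Q[...,2]>.2)&(Q[...,2]<.242)
    print(nm,np.histogram(a[m],bins=np.arange(-180,181,6)))
```

```text
[ 0.53 -0.04  0.2 ] 0.10894947762492001 149.1054639037763
[ 0.526 -0.038  0.235] 0.11327459535782258 149.29436963210637
[ 0.562 -0.204  0.187] 0.12430703329087277 -119.43069653058438
top (array([ 0,  0,  0,  0,  0,  0,  0,  0,  4, 16, 14,  1,  0,  0,  0,  0,  0,
        0,  0,  0,  0,  0,  0,  0,  0,  0,  0,  0,  0,  0,  0,  0,  0,  0,
        0,  0,  0,  0,  0,  0,  0,  0,  0,  0,  0,  0,  0,  0,  0,  0,  0,
        0,  0,  0, 11, 17,  1,  0,  0,  0]), array([-180, -174, -168, -162, -156, -150, -144, -138, -132, -126, -120,
       -114, -108, -102,  -96,  -90,  -84,  -78,  -72,  -66,  -60,  -54,
        -48,  -42,  -36,  -30,  -24,  -18,  -12,   -6,    0,    6,   12,
         18,   24,   30,   36,   42,   48,   54,   60,   66,   72,   78,
         84,   90,   96,  102,  108,  114,  120,  126,  132,  138,  144,
        150,  156,  162,  168,  174,  180]))
scene (array([ 0,  0,  0,  0,  0,  0,  0,  1, 25, 31, 51, 71,  0,  0,  0,  0,  0,
        0,  0,  0,  0,  0,  0,  5, 33, 48, 86,  6,  0,  0,  0,  0,  0,  0,
        0,  0,  0,  1, 97, 41, 26,  2,  0,  0,  0,  0,  0,  0, 35, 35, 13,
        3, 31, 17, 14, 12,  0,  0,  0,  0]), array([-180, -174, -168, -162, -156, -150, -144, -138, -132, -126, -120,
       -114, -108, -102,  -96,  -90,  -84,  -78,  -72,  -66,  -60,  -54,
        -48,  -42,  -36,  -30,  -24,  -18,  -12,   -6,    0,    6,   12,
         18,   24,   30,   36,   42,   48,   54,   60,   66,   72,   78,
         84,   90,   96,  102,  108,  114,  120,  126,  132,  138,  144,
        150,  156,  162,  168,  174,  180]))
```

drive_tool:
  commands:
    - [[0.066,-0.048,0,0,0,0,255],[0.062,-0.052,0,0,0,0,255],[0.058,-0.056,0,0,0,0,255],[0.054,-0.06,0,0,0,0,255],[0,0,0,0,0,0,255]]

```text
time_s: 5.95
eef_pos: [0.5794, -0.0588, 0.3796]
eef_rot: [-0.001, 0.0, 1.0, -0.0]
wrist_force: [0.4, 0.7, 0.7]
opening: 0.007
```

```bash
cat >> h.py <<'E'
def arms(fn,ax=(.623,-.096)):
    Q=cloud(load(fn)); d=Q[...,:2]-ax; r=np.hypot(d[...,0],d[...,1]); a=np.degrees(np.arctan2(d[...,1],d[...,0]))%360
    m=(r>.035)&(r<.075)&(Q[...,2]>.225)&(Q[...,2]<.242); h=a[m]
    for k in range(4):
        s=h[abs((h-(167+90*k)+180)%360-180)<25]
        if len(s)>5: print(fn,(167+90*k)%360,len(s),np.percentile(((s-(167+90*k)+180)%360-180),[10,50,90]).round(1)+167)
E
python3 - <<'E'
from h import *
snap("top","t3"); snap("scene","s3"); arms("t2");arms("t3"); arms("s3")
E
```

```text
t2 167 28 [146.3 151.  154.9]
t2 257 33 [144.3 149.9 154.8]
t3 167 14 [159.6 164.8 168.2]
s3 167 45 [150.4 157.8 167.1]
s3 257 108 [158.4 167.8 173.2]
s3 347 102 [159.9 167.5 173.6]
s3 77 105 [154.2 158.8 167.3]
```

drive_tool:
  commands:
    - [[-0.06,0.07,0,0,0,0,255],[0,0,-0.6,0,0,0,255],[0,0,-0.9,0,0,0,255],[0,0,-0.9,0,0,0,255],[0,0,-0.9,0,0,0,255],[0.5,-0.4,0,0,0,0,255],[0,0,0,0,0,0,255],[0,0,0,0,0,0,255]]

```text
time_s: 6.85
eef_pos: [0.5578, -0.0748, 0.5445]
eef_rot: [-0.0, 0.0, 1.0, 0.0]
wrist_force: [-0.2, 0.3, -0.6]
opening: -0.005
```

Run:
```python
from h import *
snap("top","t4"); arms("t4"); c=snap("wrist","w4"); print(ctrl.get_obs()["eef_pos"])
im=cv2.imread("pics/w4.png")
for n,X in dict(axis=(.623,-.096,.207),tab=(.5238,-.0733,.014)).items(): print(n,proj(c,X))
cv2.imwrite("pics/w4c.png",cv2.resize(im[0:300,150:500],None,fx=2,fy=2,interpolation=cv2.INTER_CUBIC))
```

```text
t4 167 35 [157.8 162.4 167.8]
t4 77 6 [155.  163.4 170.6]
[ 0.55817912 -0.07448469  0.54362541]
axis [296.20869759 245.1865206 ]
tab [318.94717071 128.42216842]
```

View pics/w4c.png

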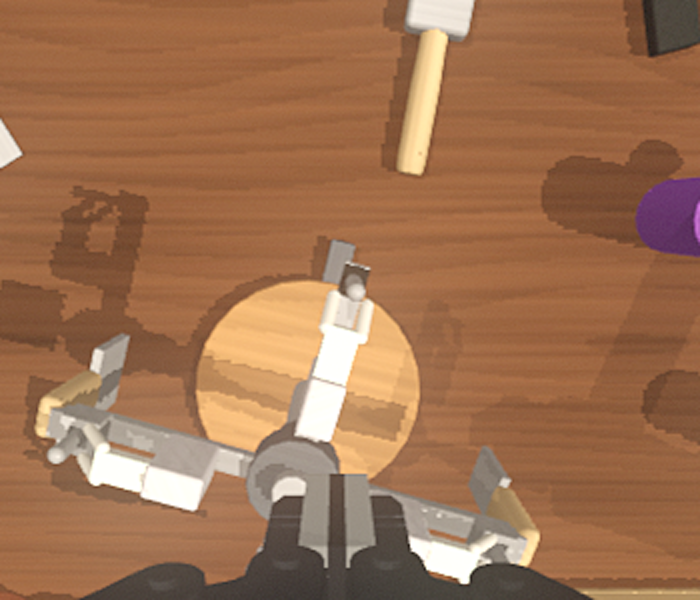

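The view shows the pin tip at (327.5,144), the hub knob at (295,239) and the tab at (320,130). The free arm is nearly at the front.

Run:
```python
from h import *
c=load("w4"); f=lambda x,y:(150+x/2,y/2)
A=at_z(c,*f(307,392),.018); print("footc",A)
for z in(.225,.235,.24): 
  p=at_z(c,*f(355,287),z); print("pin",z,p, np.hypot(*(p-A)[:2]),np.degrees(np.arctan2(*(p-A)[[1,0]])))
e=at_z(c,*f(356,268),.187); print("armend",e,np.hypot(*(e-A)[:2]),np.degrees(np.arctan2(*(e-A)[[1,0]])))
# foot fit
P=cloud(c); rgb=c["pixels"].astype(int); n=np.hypot(P[...,0]-.623,P[...,1]+.096)<.12
m=n&(abs(P[...,2]-.018)<.006)&(rgb[...,0]-rgb[...,2]>60); print(m.sum(), cv2.minEnclosingCircle(P[m][:,:2].astype(np.float32)))
t=at_z(c,*f(340,255),.014); print("tab",t,np.hypot(*(t-A)[:2]),np.degrees(np.arctan2(*(t-A)[[1,0]])))
h=n&(P[...,2]>.225)&(P[...,0]<.60); Q=P[h]; print("block/pin top z",np.percentile(Q[:,2],[10,50,90]),len(Q))
print(pt(c,*f(355,287)),pt(c,*f(356,268)),pt(c,*f(340,255)),pt(c,*f(325,405)),pt(c,*f(308,430)),"armtop",pt(c,*f(223,465)))
```

```text
footc [ 0.6237577  -0.09663237  0.018     ]
pin 0.225 [ 0.52290865 -0.06674199  0.225     ] 0.1051853877680284 163.49084552989936
pin 0.235 [ 0.52184032 -0.06702373  0.235     ] 0.10613115697344794 163.80057145119028
pin 0.24 [ 0.52130616 -0.06716461  0.24      ] 0.10660518910168583 163.95337133530447
armend [ 0.51801801 -0.06525664  0.187     ] 0.11029649484949573 163.47299932379718
6269 ((0.6123811602592468, -0.09297598153352737), 0.09271954745054245)
tab [ 0.52249329 -0.07177985  0.014     ] 0.1042694910905282 166.2108880435723
block/pin top z [0.41711508 0.44562517 0.45962133] 53248
[ 0.52195803 -0.06699269  0.23389823] [ 0.51756194 -0.06542573  0.19274272] [ 0.52248587 -0.0717806   0.01412197] [ 0.57127197 -0.07945697  0.23697018] [ 0.58179984 -0.08670634  0.23878142] armtop [ 0.61647104 -0.13222026  0.18971922]
```

drive_tool:
  commands:
    - [[-0.51,0.42,0,0,0,0,255],[0,0,0.9,0,0,0,255],[0,0,0.9,0,0,0,255],[0,0,0.9,0,0,0,255],[0,0,0.6,0,0,0,255],[0,0,0,0,0,0,255],[0,0,0,0,0,0,255]]

```text
time_s: 7.65
eef_pos: [0.5838, -0.0534, 0.3795]
eef_rot: [-0.001, -0.0, 1.0, 0.0]
wrist_force: [0.5, 0.1, 1.8]
opening: -0.0
```

drive_tool:
  commands:
    - [[0.042,-0.052,0,0,0,0,255],[0.042,-0.052,0,0,0,0,255],[0.042,-0.052,0,0,0,0,255],[0,0,0,0,0,0,255],[-0.06,0.07,0,0,0,0,255],[0,0,-0.6,0,0,0,255],[0,0,-0.9,0,0,0,255],[0,0,-0.9,0,0,0,255],[0,0,-0.9,0,0,0,255],[0.5,-0.4,0,0,0,0,0]]

```text
time_s: 8.65
eef_pos: [0.5566, -0.077, 0.5527]
eef_rot: [0.006, -0.002, 1.0, -0.002]
wrist_force: [-0.3, -0.9, 0.5]
opening: 0.155
```

Run:
```python
from h import *
ctrl.camera("wrist"); ctrl.camera("wrist"); c=snap("wrist","w5"); print(ctrl.get_obs()["eef_pos"])
im=cv2.imread("pics/w5.png")
cv2.imwrite("pics/w5c.png",cv2.resize(im[90:270,230:430],None,fx=4,fy=3.3,interpolation=cv2.INTER_CUBIC)[:600])
```

```text
[ 0.55452009 -0.07852902  0.54541748]
```

View pics/w5c.png

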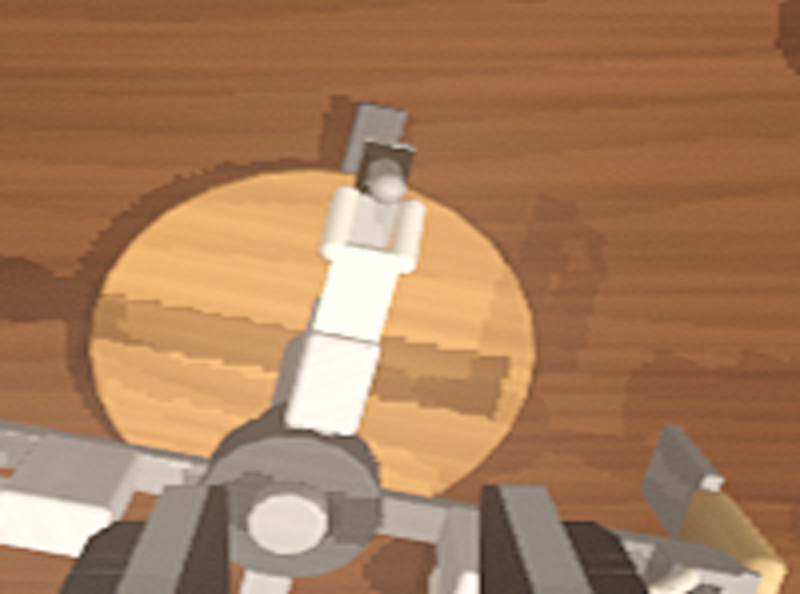

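Run:
```python
from h import *
c=load("w5"); f=lambda x,y:(230+x/4,90+y/3.3)
A=np.array([.6236,-.0965])
def s(n,p): d=p[:2]-A; print(n,p.round(4),np.hypot(*d).round(4),np.degrees(np.arctan2(d[1],d[0])).round(2))
s("foot",at_z(c,*f(312,340),.018)); s("pin",at_z(c,*f(388,182),.235)); s("armend",at_z(c,*f(389,145),.189)); s("tab end L",at_z(c,*f(362,103),.014)); s("tab end R",at_z(c,*f(408,112),.014)); s("tabL",at_z(c,*f(345,170),.014))
s("hub",at_z(c,*f(288,523),.21))
P=cloud(c); n=np.hypot(P[...,0]-.623,P[...,1]+.096)<.12; z=P[...,2]
m=n&(z>.228)&(z<.246)&(P[...,0]<.6); Q=P[m]; print("blk",np.percentile(Q[:,2],[5,50,95]),len(Q)); d=Q[:,:2]-A; a=np.degrees(np.arctan2(d[:,1],d[:,0])); r=np.hypot(*d.T); b=(r<.066)&(r>.04); print(a[b].min(),np.median(a[b]),a[b].max(), Q[b][:,2].mean())
m=n&(z>.17)&(z<.2); print("arm z",np.histogram(z[m],bins=np.arange(.17,.201,.003)))
```

```text
foot [ 0.6178 -0.0961  0.018 ] 0.0059 175.91
pin [ 0.5205 -0.0728  0.235 ] 0.1058 167.03
armend [ 0.5152 -0.0715  0.189 ] 0.1112 167.01
tab end L [ 0.5116 -0.0771  0.014 ] 0.1137 170.19
tab end R [ 0.5155 -0.0605  0.014 ] 0.114 161.58
tabL [ 0.5407 -0.0834  0.014 ] 0.084 171.0
hub [ 0.6237 -0.096   0.21  ] 0.0005 78.41
blk [0.22998579 0.23408313 0.23771669] 1266
156.01875592465572 166.9529657276589 177.1008596255538 0.23664937563288238
arm z (array([ 20,  29,  34,  81, 158, 198, 994, 289, 718, 682]), array([0.17 , 0.173, 0.176, 0.179, 0.182, 0.185, 0.188, 0.191, 0.194,
       0.197, 0.2  ]))
```

Pin now at 167.0°, tab at about 166°, so the hook is at the front, and the arm top is about 0.188. Moving on to the cup.

drive_tool:
  commands:
    - [[0.18,0.955,0,0,0,0,0],[0.18,0.955,0,0,0,0,0],[0.18,0.955,0,0,0,0,0],[0.18,0.955,0,0,0,0,0],[0.18,0.955,0,0,0,0,0],[0.18,0.955,0,0,0,0,0],[0.18,0.955,0,0,0,0,0],[0.18,0.955,0,0,0,0,0],[0,0,1,0,0,-1,0],[0,0,1,0,0,-1,0]]

```text
time_s: 9.8
eef_pos: [0.4822, 0.3065, 0.4438]
eef_rot: [0.001, -0.144, 0.99, 0.0]
wrist_force: [0.7, -0.5, -1.2]
opening: 1.002
```

Run:
```python
from h import *
ctrl.camera("wrist"); ctrl.camera("wrist"); c=snap("wrist","w6"); o=ctrl.get_obs();print(o["eef_pos"],o["eef_rot"])
print(proj(c,(.4819,.3037,.085)),proj(c,(.5231,.3155,.064)))
im=cv2.imread("pics/w6.png")
cv2.imwrite("pics/w6c.png",cv2.resize(im[60:360,140:500],None,fx=2,fy=2,interpolation=cv2.INTER_CUBIC))
```

```text
[0.4818593  0.30417808 0.44041487] [-0.00483686 -0.13815711  0.99039799 -0.00101647]
[317.97645635 183.57326386] [317.8937849 219.1723976]
```

View pics/w6c.png

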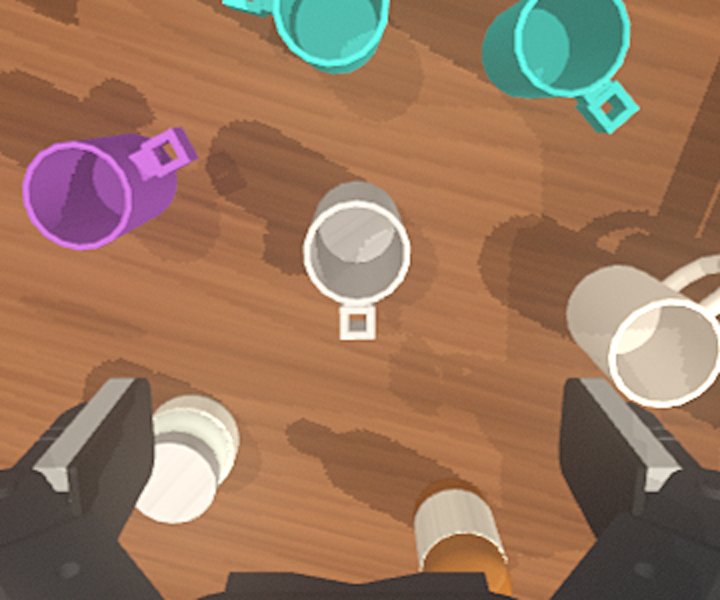

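The crop shows the white-rimmed steel cup at (357,251) with its eye at (357,322), aligned with the tool. The neighbours (purple at (78,195), jar at (190,460)) are clear of the fingers.

drive_tool:
  commands:
    - [[-0.03,0,0.9,0,0,0,0],[0,0,0.9,0,0,0,0],[0,0,0.9,0,0,0,0],[0,0,0.9,0,0,0,0],[0,0,0.6,0,0,0,0],[0,0,0.27,0,0,0,0],[0,0,0,0,0,0,0]]

```text
time_s: 10.65
eef_pos: [0.4853, 0.3043, 0.2214]
eef_rot: [-0.0, -0.138, 0.99, -0.0]
wrist_force: [-0.7, 0.8, 0.7]
opening: 1.003
```

drive_tool:
  commands:
    - [[0,0,0,0,0,0,120],[0,0,0,0,0,0,180],[0,0,0,0,0,0,255],[0,0,0,0,0,0,255],[0,0,0,0,0,0,255]]

```text
time_s: 11.15
eef_pos: [0.4856, 0.3048, 0.2242]
eef_rot: [0.002, -0.139, 0.99, 0.0]
wrist_force: [-1.7, 0.5, 6.7]
opening: 0.604
```

drive_tool:
  commands:
    - [[0,0,-0.2,0,0,0,255],[0,0,-0.8,0,0,0,255],[0,0,-1,0,0,0,255],[0,0,-1,0,0,0,255],[0,0,-1,0,0,0,255],[0,0,-1,0,0,0,255],[0,0,0,0,0,0,255],[0,0,0,0,0,0,255]]

```text
time_s: 11.95
eef_pos: [0.4842, 0.3043, 0.474]
eef_rot: [0.002, -0.139, 0.99, 0.001]
wrist_force: [-0.1, -0.2, -3.0]
opening: 0.602
```

Run:
```python
from h import *
c=load("w6"); f=lambda x,y:(140+x/2,60+y/2)
r=at_z(c,*f(357,251),.085); e=at_z(c,*f(357.5,322),.064); print("rim",r,"eye",e,np.hypot(*(e-r)[:2]),np.degrees(np.arctan2(*(e-r)[[1,0]])))
c=snap("wrist","w7"); o=ctrl.get_obs(); print(o["eef_pos"],o["eef_rot"],o["wrist_force"])
cv2.imwrite("pics/w7c.png",cv2.resize(cv2.imread("pics/w7.png")[150:400,170:470],None,fx=2,fy=2))
```

```text
rim [0.48358785 0.30471557 0.085     ] eye [0.52479691 0.3169343  0.064     ] 0.042982373174856925 16.515396498212066
[0.48394938 0.30417108 0.47163506] [ 2.75335241e-04 -1.39289371e-01  9.90251681e-01  5.59769796e-05] [-0.05753643 -1.19394396 -2.67718372]
```

View pics/w7c.png

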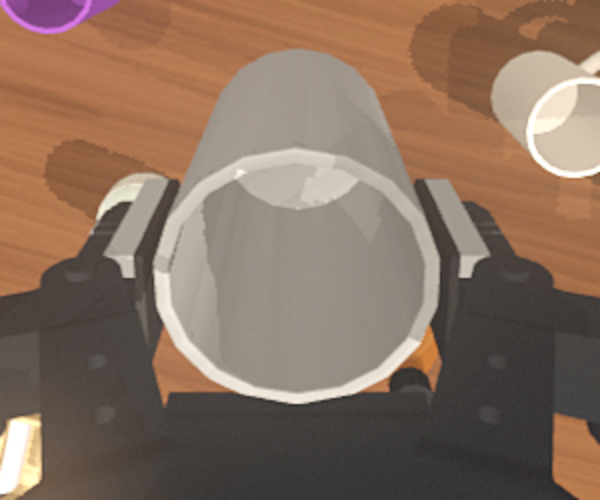

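The cup is held level, eye side hidden below the rim; the rim spans x 157–438 and y 150–402 in the crop.

Run:
```python
from h import *
c=load("w7"); T=ctrl.camera("wrist")["tool_from_camera"]; T=np.array(T); K=c["intrinsics"]
def tl(x,y,d):
    u,v=170+x/2,150+y/2; r=T[:3,:3]@np.array([(u-K[0,2])/K[0,0],(v-K[1,2])/K[1,1],1]); o=T[:3,3]; return o+r*(d-o[2])/r[2]
print(T.round(4).tolist(),K[0,0])
for d in(.135,.138,.141,.144):
    F,B,L,R=tl(297,150,d),tl(297,402,d),tl(157,265,d),tl(438,265,d)
    print(d,"len x",F[0]-B[0],"len y",np.linalg.norm(R-L),"centre",(F[0]+B[0])/2,(L[1]+R[1])/2)
```

```text
[[-0.0006, -0.9652, -0.2614, 0.066], [1.0, -0.0005, -0.0001, -0.0004], [-0.0, -0.2614, 0.9652, 0.0305], [0.0, 0.0, 0.0, 1.0]] 339.45469221857593
0.135 len x 0.048525169245908134 len y 0.0480752852428769 centre 0.004032434512061089 -0.00016970596034586623
0.138 len x 0.04991843960505332 len y 0.0494556383869723 centre 0.0022537904510685353 -0.00016335197391133087
0.141 len x 0.0513117099641985 len y 0.05083599153106768 centre 0.00047514639007599155 -0.00015699798747679898
0.144 len x 0.052704980323343684 len y 0.05221634467516308 centre -0.001303497670916566 -0.00015064400104226536
```

drive_tool:
  commands:
    - [[0,0,0,0,0,0.9,255],[0,0,0,0,0,0.9,255],[0,0,0,0,0,0.9,255],[0,0,0,0,0,0.91,255],[-0.1,-0.4,0,0,0,0,255],[-0.2,-0.8,0,0,0,0,255],[-0.2,-0.9,0,0,0,0,255],[-0.2,-0.9,0,0,0,0,255],[-0.2,-0.9,0,0,0,0,255],[-0.2,-0.9,0,0,0,0,255]]

```text
time_s: 13.05
eef_pos: [0.4838, 0.0565, 0.4691]
eef_rot: [-0.002, 0.112, 0.994, 0.0]
wrist_force: [1.0, -0.1, -1.0]
opening: 0.601
```

drive_tool:
  commands:
    - [[-0.2,-0.9,0,0,0,0,255],[-0.2,-0.9,0,0,0,0,255],[-0.1,-0.5,0,0,0,0,255],[0,0,0,0,0,0,255],[0,0,0,0,0,0,255],[0,0,0,0,0,0,255]]

```text
time_s: 13.65
eef_pos: [0.4832, -0.0588, 0.4701]
eef_rot: [-0.001, 0.112, 0.994, 0.0]
wrist_force: [0.1, -0.7, -1.1]
opening: 0.604
```

```bash
cat > st.py <<'E'
from h import *
P=[];F=[];G=[]
for i in range(4):
    ctrl.camera("wrist"); o=ctrl.get_obs(); P.append(o["eef_pos"]);F.append(o["wrist_force"]);G.append(o["eef_rot"])
p=np.mean(P,0); g=np.mean(G,0); u=np.array([np.cos(np.radians(167)),np.sin(np.radians(167))]); A=np.array([.6236,-.0965])
e=A+.147*u-p[:2]
R=Ro.from_quat(g[[1,2,3,0]]).as_matrix()
print(p.round(4),"F",np.mean(F,0).round(2),"need tool x,y units",(R.T@[*e,0]/.05).round(3),"toolx ang",np.degrees(np.arctan2(R[1,0],R[0,0])),"tilt",R[:,2].round(3),"t",o["time_s"])
E
python3 st.py
```

```text
[ 0.4834 -0.0585  0.4708] F [ 0.57  0.18 -1.42] need tool x,y units [ 0.037 -0.109 -0.   ] toolx ang 167.23408716338713 tilt [-0.001  0.    -1.   ] t 13.85
```

drive_tool:
  commands:
    - [[0.037,-0.109,0,0,0,0,255],[0,0,0.4,0,0,0,255],[0,0,0.4,0,0,0,255],[0,0,0.15,0,0,0,255],[0,0,0,0,0,0,255]]

```text
time_s: 14.35
eef_pos: [0.48, -0.0644, 0.4227]
eef_rot: [-0.001, 0.112, 0.994, 0.0]
wrist_force: [0.2, 0.5, -0.6]
opening: 0.602
```

```bash
python3 st.py
python3 - <<'E'
from h import *
snap("scene","s8"); cv2.imwrite("pics/s8c.png",cv2.resize(cv2.imread("pics/s8.png")[120:220,230:340],None,fx=6,fy=6,interpolation=cv2.INTER_CUBIC))
E
```

```text
[ 0.4806 -0.0646  0.4245] F [ 0.17 -0.26 -1.04] need tool x,y units [ 0.009  0.022 -0.   ] toolx ang 167.14509115010722 tilt [ 0.001 -0.    -1.   ] t 14.55
```

View pics/s8c.png

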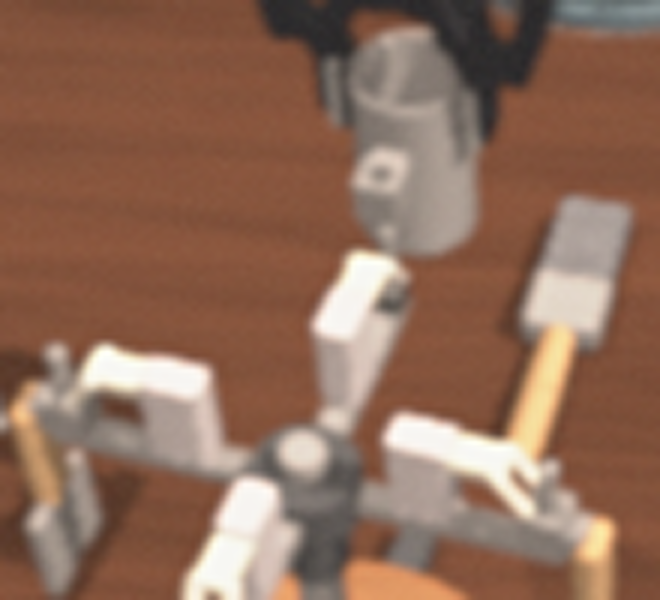

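Scene crop: the eye hole is at (382,173) and the pin tip at (388,235), just below the eye.

Run:
```python
from h import *
c=load("s8"); f=lambda x,y:(230+x/6,120+y/6)
print("pin",at_z(c,*f(388,235),.234),"eye",at_z(c,*f(382,173),.265), "expected",[.6236-.974*.105,-.0965+.225*.105])
print("pin exp px",[(proj(c,(.5213,-.0729,.235))-[230,120])*6],"eye exp",(proj(c,(.5213,-.0729,.265))-[230,120])*6)
```

```text
pin [ 0.52661717 -0.06852524  0.234     ] eye [ 0.52108203 -0.06981888  0.265     ] expected [0.5213300000000001, -0.072875]
pin exp px [array([379.11461427, 223.98745551])] eye exp [374.59608568 173.02508799]
```

drive_tool:
  commands:
    - [[0.009,0.022,0,0,0,0,255],[0,0,0.06,0,0,0,255],[0,0,0.06,0,0,0,255],[0,0,0.06,0,0,0,255],[0,0,0,0,0,0,255]]

```text
time_s: 15.1
eef_pos: [0.4804, -0.0634, 0.4144]
eef_rot: [0.0, 0.112, 0.994, -0.0]
wrist_force: [1.2, -0.2, -1.1]
opening: 0.603
```

drive_tool:
  commands:
    - [[0,0,0.04,0,0,0,255],[0,0,0.04,0,0,0,255],[0,0,0,0,0,0,255]]

```text
time_s: 15.4
eef_pos: [0.4807, -0.0635, 0.4109]
eef_rot: [0.001, 0.112, 0.994, -0.0]
wrist_force: [6.0, -1.3, -2.1]
opening: 0.602
```

```bash
python3 st.py
```

```text
[ 0.4807 -0.0635  0.4109] F [ 5.71 -0.95 -2.08] need tool x,y units [ 0.007  0.001 -0.   ] toolx ang 167.1281233872164 tilt [ 0.002 -0.001 -1.   ] t 15.6
```

drive_tool:
  commands:
    - [[-0.02,0,0,0,0,0,255],[0,0,0,0,0,0,255]]

```text
time_s: 15.8
eef_pos: [0.4813, -0.0636, 0.4107]
eef_rot: [0.0, 0.112, 0.994, -0.0]
wrist_force: [3.4, -0.2, 0.0]
opening: 0.6
```

```bash
python3 st.py
```

```text
[ 0.4812 -0.0636  0.4107] F [ 3.1  -0.98 -0.95] need tool x,y units [ 0.018 -0.    -0.   ] toolx ang 167.13339756108755 tilt [ 0. -0. -1.] t 16.0
```

drive_tool:
  commands:
    - [[-0.02,0,0,0,0,0,255],[-0.02,0,0,0,0,0,255],[0,0,0,0,0,0,255]]

```text
time_s: 16.3
eef_pos: [0.4829, -0.0639, 0.4102]
eef_rot: [-0.001, 0.112, 0.994, 0.0]
wrist_force: [-0.8, 0.1, -0.3]
opening: 0.601
```

```bash
python3 st.py
```

```text
[ 0.4829 -0.0639  0.4104] F [ 0.07 -0.27 -1.1 ] need tool x,y units [ 0.052 -0.002  0.   ] toolx ang 167.14300951250232 tilt [-0.001  0.    -1.   ] t 16.5
```

drive_tool:
  commands:
    - [[0,0,0.06,0,0,0,255],[0,0,0.06,0,0,0,255],[0,0,0,0,0,0,255]]

```text
time_s: 16.8
eef_pos: [0.4829, -0.0639, 0.404]
eef_rot: [-0.001, 0.112, 0.994, 0.0]
wrist_force: [-0.3, 0.8, -1.9]
opening: 0.6
```

```bash
python3 st.py
```

```text
[ 0.4831 -0.064   0.4045] F [-0.05 -0.45 -1.53] need tool x,y units [ 0.055 -0.001  0.   ] toolx ang 167.13735408294255 tilt [-0.  0. -1.] t 17.0
```

drive_tool:
  commands:
    - [[0,0,0.06,0,0,0,255],[0,0,0.06,0,0,0,255],[0,0,0.06,0,0,0,255],[0,0,0,0,0,0,255]]

```text
time_s: 17.4
eef_pos: [0.4828, -0.0639, 0.3954]
eef_rot: [-0.001, 0.112, 0.994, 0.0]
wrist_force: [-3.8, 1.7, 1.7]
opening: 0.6
```

```bash
python3 st.py
```

```text
[ 0.4828 -0.0639  0.3953] F [-4.06  1.23  1.7 ] need tool x,y units [ 0.049 -0.003  0.   ] toolx ang 167.1413647258333 tilt [-0.001  0.001 -1.   ] t 17.6
```

drive_tool:
  commands:
    - [[0,0,0.06,0,0,0,255],[0,0,0.06,0,0,0,255],[0,0,0.06,0,0,0,255],[0,0,0,0,0,0,255]]

```text
time_s: 18.0
eef_pos: [0.4826, -0.0638, 0.3853]
eef_rot: [-0.001, 0.112, 0.994, 0.0]
wrist_force: [-3.9, 1.2, -3.2]
opening: 0.603
```

drive_tool:
  commands:
    - [[0,0,0.06,0,0,0,255],[0,0,0.04,0,0,0,255],[0,0,0.04,0,0,0,255],[0,0,0,0,0,0,255]]

```text
time_s: 18.4
eef_pos: [0.4829, -0.0639, 0.3791]
eef_rot: [-0.001, 0.112, 0.994, 0.0]
wrist_force: [-5.1, 0.2, -3.7]
opening: 0.6
```

```bash
python3 st.py
```

```text
[ 0.4829 -0.0639  0.379 ] F [-4.78  0.97 -3.29] need tool x,y units [ 0.051 -0.001  0.   ] toolx ang 167.13563169160346 tilt [-0.001  0.    -1.   ] t 18.6
```

drive_tool:
  commands:
    - [[0,0,0.04,0,0,0,255],[0,0,0.04,0,0,0,255],[0,0,0,0,0,0,255]]

```text
time_s: 18.9
eef_pos: [0.4831, -0.064, 0.3757]
eef_rot: [0.0, 0.112, 0.994, 0.0]
wrist_force: [-4.7, 1.5, -4.1]
opening: 0.601
```

drive_tool:
  commands:
    - [[0,0,0.04,0,0,0,255],[0,0,0.03,0,0,0,255],[0,0,0,0,0,0,255]]

```text
time_s: 19.2
eef_pos: [0.4832, -0.064, 0.3719]
eef_rot: [0.0, 0.112, 0.994, -0.0]
wrist_force: [-0.5, -0.2, -6.1]
opening: 0.596
```

```bash
python3 st.py
```

```text
[ 0.4834 -0.0641  0.372 ] F [ 0.51 -0.27 -6.71] need tool x,y units [ 0.062 -0.001 -0.   ] toolx ang 167.1319824226393 tilt [ 0.001 -0.    -1.   ] t 19.4
```

drive_tool:
  commands:
    - [[0,0,0.03,0,0,0,255],[0,0,0.03,0,0,0,255],[0,0,0,0,0,0,255]]

```text
time_s: 19.7
eef_pos: [0.4836, -0.0642, 0.3699]
eef_rot: [0.001, 0.112, 0.994, -0.0]
wrist_force: [-0.4, 0.3, -0.7]
opening: 0.6
```

```bash
python3 st.py
```

```text
[ 0.4835 -0.0642  0.3699] F [ 0.54  0.06 -0.96] need tool x,y units [ 0.064  0.    -0.   ] toolx ang 167.13577691654623 tilt [ 0.002 -0.001 -1.   ] t 19.9
```

drive_tool:
  commands:
    - [[0,0,0.02,0,0,0,255],[0,0,0,0,0,0,255]]

```text
time_s: 20.1
eef_pos: [0.4833, -0.0641, 0.3687]
eef_rot: [0.001, 0.112, 0.994, -0.0]
wrist_force: [0.3, 0.5, 2.8]
opening: 0.603
```

```bash
python3 st.py
```

```text
[ 0.4833 -0.0641  0.3687] F [-0.11 -0.03  2.82] need tool x,y units [ 0.06 -0.   -0.  ] toolx ang 167.13697118303432 tilt [ 0.001 -0.    -1.   ] t 20.3
```

drive_tool:
  commands:
    - [[0,0,0.02,0,0,0,255],[0,0,0,0,0,0,255]]

```text
time_s: 20.5
eef_pos: [0.4833, -0.0641, 0.3682]
eef_rot: [0.0, 0.112, 0.994, -0.0]
wrist_force: [-3.1, 0.5, 8.8]
opening: 0.602
```

```bash
python3 st.py
python3 - <<'E'
from h import *
snap("scene","s9"); cv2.imwrite("pics/s9c.png",cv2.resize(cv2.imread("pics/s9.png")[130:210,250:330],None,fx=7,fy=7,interpolation=cv2.INTER_CUBIC))
E
```

```text
[ 0.4833 -0.0641  0.3682] F [-3.12  0.7   8.5 ] need tool x,y units [ 0.059 -0.001 -0.   ] toolx ang 167.14397988253174 tilt [ 0.001 -0.001 -1.   ] t 20.7
```

View pics/s9c.png

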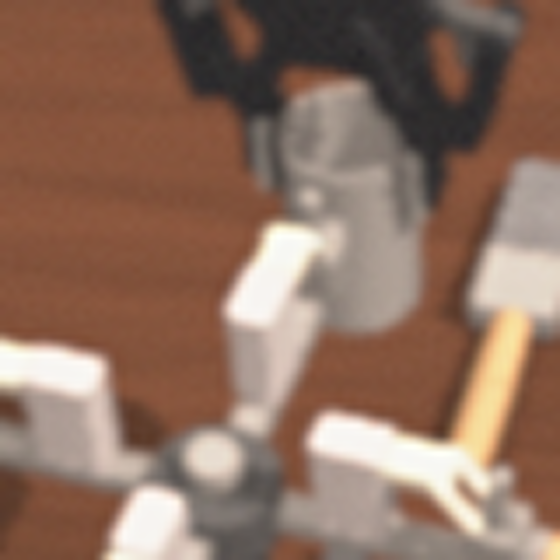

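drive_tool:
  commands:
    - [[0,0,0.01,0,0,0,255],[0,0,0,0,0,0,255]]

```text
time_s: 20.95
eef_pos: [0.4832, -0.0641, 0.368]
eef_rot: [0.0, 0.112, 0.994, -0.0]
wrist_force: [-3.2, 1.1, 10.7]
opening: 0.603
```

```bash
python3 st.py
```

```text
[ 0.4832 -0.064   0.368 ] F [-5.04  1.03 11.17] need tool x,y units [ 0.058 -0.001 -0.   ] toolx ang 167.1467698652989 tilt [ 0.001 -0.001 -1.   ] t 21.15
```

drive_tool:
  commands:
    - [[0,0,-0.02,0,0,0,255],[0,0,-0.01,0,0,0,255],[0,0,0,0,0,0,255]]

```text
time_s: 21.45
eef_pos: [0.4833, -0.0641, 0.3685]
eef_rot: [0.0, 0.112, 0.994, -0.0]
wrist_force: [-0.3, -0.2, 4.0]
opening: 0.601
```

```bash
python3 st.py
```

```text
[ 0.4833 -0.0641  0.3684] F [-0.28 -0.52  5.73] need tool x,y units [ 0.06 -0.   -0.  ] toolx ang 167.13497394695753 tilt [ 0.001 -0.    -1.   ] t 21.65
```

drive_tool:
  commands:
    - [[0,0,0,0,0,0,60],[0,0,0,0,0,0,20],[0,0,0,0,0,0,0],[0,0,0,0,0,0,0],[0,0,0,0,0,0,0]]

```text
time_s: 22.15
eef_pos: [0.483, -0.0639, 0.3679]
eef_rot: [-0.0, 0.112, 0.994, 0.0]
wrist_force: [-0.6, 0.0, 0.3]
opening: 1.0
```

drive_tool:
  commands:
    - [[0,0,-0.3,0,0,0,0],[0,0,-0.6,0,0,0,0],[0,0,-0.8,0,0,0,0],[0,0,-0.8,0,0,0,0],[0,0,-0.8,0,0,0,0],[0.3,0,0,0,0,0,0],[0,0,0,0,0,0,0],[0,0,0,0,0,0,0]]

```text
time_s: 22.95
eef_pos: [0.4684, -0.0606, 0.5325]
eef_rot: [-0.0, 0.112, 0.994, 0.0]
wrist_force: [-0.1, 0.0, -0.0]
opening: 1.003
```

Run:
```python
from h import *
c=snap("wrist","w10"); snap("scene","s10"); snap("top","t10"); o=ctrl.get_obs(); print(o["eef_pos"],o["wrist_force"])
print("pin px",proj(c,(.5213,-.0729,.235)))
u,v=proj(c,(.51,-.07,.2)).astype(int); im=cv2.imread("pics/w10.png"); print(u,v)
a=cv2.resize(im[max(0,v-75):v+75,u-67:u+68],(405,450),interpolation=cv2.INTER_CUBIC) if v>75 else cv2.resize(im[0:150,u-67:u+68],(405,450))
b=cv2.resize(cv2.imread("pics/s10.png")[135:210,255:320],(390,450),interpolation=cv2.INTER_CUBIC)
cv2.imwrite("pics/w10c.png",np.hstack([a,b]))
P=cloud(c); 
m=(np.hypot(P[...,0]-.4804,P[...,1]+.0634)<.032)&(P[...,2]>.2)&(P[...,2]<.26); Q=P[m]; print("rim n",m.sum(),np.percentile(Q[:,2],[5,50,90,97]))
t=Q[Q[:,2]>.22]; s=np.linalg.lstsq(np.c_[t[:,:2],np.ones(len(t))],t[:,2],rcond=None)[0]; print("rim plane slopes",s,cv2.minEnclosingCircle(t[:,:2].astype(np.float32)))
for n in("scene","top"):
    A=cv2.imread(f"pics/{n}.png").astype(int);B=cv2.imread(f"pics/{n[0]}10.png").astype(int); print(n)
```

```text
[ 0.46870014 -0.06074318  0.53193654] [-0.07192503  0.20048504 -0.14261563]
pin px [318.1400519  251.65809825]
318 224
rim n 1097 [0.20395602 0.22315423 0.227814   0.22857952]
rim plane slopes [ 0.08503203 -0.01719647  0.18315278] ((0.4780714213848114, -0.06278812140226364), 0.025909386575222015)
scene
top
```

View pics/w10c.png

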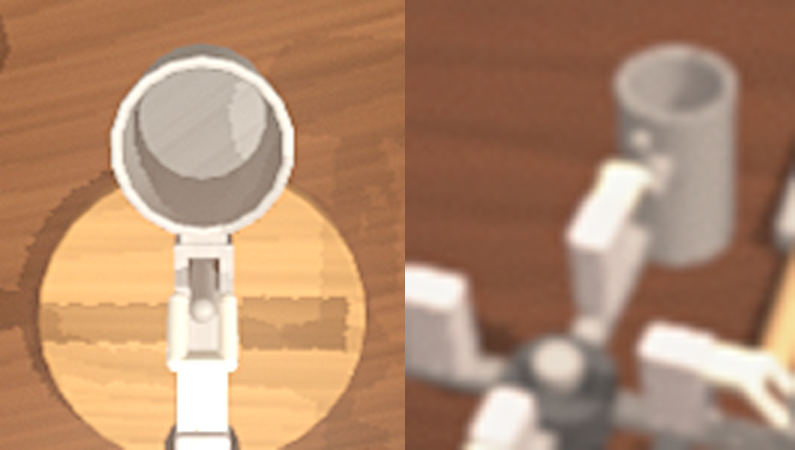

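Wrist crop: the cup hangs by its eye with the pin in the hole (tip at (203,308)) and the white prongs beside the pin over the eye. I'll now measure tilt, seating height and keeper position.

```bash
cat > chk.py <<'E'
from h import *
import sys
fn=sys.argv[1]; c=load(fn); P=cloud(c); A=np.array([.6236,-.0965]); u=np.array([np.cos(np.radians(167)),np.sin(np.radians(167))]); w=np.array([-u[1],u[0]])
d=P[...,:2]-A; R=d@u; S=d@w; Z=P[...,2]
m=(np.hypot(R-.148,S)<.03)&(np.hypot(R-.148,S)>.020)&(Z>.221)&(Z<.235)
s=np.linalg.lstsq(np.c_[R[m]-.148,S[m],np.ones(m.sum())],Z[m],rcond=None)[0]; print("rim n",m.sum(),"slopes r,s",s[:2].round(4),"z",s[2].round(4),"circle",cv2.minEnclosingCircle(np.c_[R[m],S[m]].astype(np.float32)))
for lo,hi in((.118,.130),(.140,.156),(.166,.178)):
    k=m&(R>lo)&(R<hi); print("rim z at r",lo,hi,k.sum(),np.median(Z[k]).round(4))
b=(np.hypot(R-.148,S)<.018)&(Z<.18)&(Z>.13); print("floor",b.sum(),np.median(Z[b]).round(4),np.linalg.lstsq(np.c_[R[b],S[b],np.ones(b.sum())],Z[b],rcond=None)[0].round(3))
# profile of prongs, at |s| 4.5..9
for sg in(-1,1):
    for r0 in np.arange(.085,.128,.003):
        k=(R>r0)&(R<r0+.003)&(S*sg>.0045)&(S*sg<.009)&(Z>.17)&(Z<.26)
        if k.sum(): print(sg,round(r0,3),k.sum(),np.median(Z[k]).round(4),Z[k].max().round(4),end=" | ")
    print()
E
python3 chk.py w10; echo before; python3 chk.py w5 | tail -2
```

```text
rim n 710 slopes r,s [-0.0895 -0.0012] z 0.2251 circle ((0.14938221871852875, -0.0001110495431930758), 0.02590939961373806)
rim z at r 0.118 0.13 160 0.2277
rim z at r 0.14 0.156 146 0.2257
rim z at r 0.166 0.178 164 0.2231
floor 658 0.1447 [-0.116  0.001  0.161]
-1 0.085 21 0.233 0.2346 | -1 0.088 27 0.2293 0.2337 | -1 0.091 25 0.2251 0.2283 | -1 0.094 26 0.2207 0.2244 | -1 0.097 49 0.2132 0.2202 | -1 0.1 15 0.2104 0.2143 | -1 0.103 11 0.2098 0.2114 | -1 0.106 10 0.2093 0.2105 | -1 0.109 11 0.2092 0.2107 | -1 0.112 16 0.2081 0.21 | -1 0.115 8 0.2074 0.2085 | -1 0.118 1 0.1738 0.1738 | -1 0.121 28 0.1849 0.1983 | -1 0.124 37 0.2157 0.229 | -1 0.127 13 0.2262 0.2282 | 
1 0.085 20 0.2322 0.234 | 1 0.088 30 0.2292 0.2338 | 1 0.091 29 0.2252 0.2287 | 1 0.094 22 0.2208 0.2245 | 1 0.097 33 0.2157 0.2206 | 1 0.1 14 0.2105 0.2165 | 1 0.103 13 0.21 0.2113 | 1 0.106 12 0.2096 0.2109 | 1 0.109 15 0.2093 0.2106 | 1 0.112 18 0.2075 0.2096 | 1 0.115 4 0.2075 0.2077 | 1 0.118 3 0.1736 0.1737 | 1 0.121 21 0.1853 0.1981 | 1 0.124 40 0.2126 0.2291 | 1 0.127 16 0.2253 0.2286 | 
before
-1 0.085 24 0.2325 0.2347 | -1 0.088 28 0.2281 0.2326 | -1 0.091 28 0.2247 0.2284 | -1 0.094 26 0.2205 0.2244 | -1 0.097 19 0.2165 0.2194 | -1 0.1 1 0.1911 0.1911 | -1 0.103 5 0.1926 0.1933 | -1 0.106 6 0.1921 0.1924 | -1 0.109 8 0.1917 0.1936 | 
1 0.085 18 0.233 0.2343 | 1 0.088 24 0.23 0.2339 | 1 0.091 23 0.2253 0.2283 | 1 0.094 20 0.2211 0.2243 | 1 0.097 22 0.2166 0.2195 | 1 0.1 8 0.1924 0.2166 | 1 0.103 5 0.1925 0.1932 | 1 0.106 4 0.192 0.1931 | 1 0.109 6 0.1918 0.1928 |
  return _methods._mean(a, axis=axis, dtype=dtype,
  ret = ret.dtype.type(ret / rcount)
```

The rim, eye height (0.188, on the arm) and keeper profile (back to its original position, prongs over the eye) all agree with it being home. The cup leans about 5°, which the hole clearance allows. Last, a check that the bystanders are unmoved and the cup is settled, then hand in.

```bash
python3 - <<'E'
from h import *
snap("scene","s11");snap("wrist","w11")
a=cv2.imread("pics/scene.png");b=cv2.imread("pics/s11.png")
d=cv2.absdiff(a,b).max(2)>50; n,l,s,ce=cv2.connectedComponentsWithStats(cv2.morphologyEx(d.astype(np.uint8),cv2.MORPH_OPEN,np.ones((2,2))))
print([(x[:5].tolist()) for x in s[1:] if x[4]>25])
E
python3 chk.py w11 | head -5; python3 -c "
from bench import ctrl
o=ctrl.get_obs();print(o['time_s'],o['wrist_force'])"
```

```text
[[273, 0, 42, 20, 428], [350, 0, 7, 6, 29], [358, 0, 16, 13, 135], [365, 0, 69, 51, 2033], [490, 0, 69, 79, 2099], [331, 23, 8, 9, 26], [276, 30, 13, 9, 55], [360, 33, 18, 9, 111], [301, 36, 10, 8, 45], [353, 36, 6, 19, 97], [278, 41, 36, 35, 863], [411, 47, 12, 22, 87], [388, 48, 20, 21, 300], [377, 50, 7, 12, 71], [526, 59, 23, 31, 292], [266, 60, 15, 24, 147], [322, 78, 5, 14, 44], [140, 96, 62, 55, 1242], [283, 143, 50, 97, 1847], [171, 147, 6, 17, 57], [162, 155, 5, 8, 27], [266, 158, 15, 37, 342], [178, 161, 5, 8, 28], [212, 174, 15, 7, 57], [233, 178, 48, 64, 1226], [418, 185, 21, 32, 462], [282, 200, 29, 37, 407], [229, 206, 13, 36, 168], [290, 238, 23, 9, 112], [258, 243, 14, 24, 117]]
rim n 715 slopes r,s [-0.0962 -0.0001] z 0.2251 circle ((0.14942969381809235, -0.00015825890295673162), 0.025889918208122253)
rim z at r 0.118 0.13 161 0.2278
rim z at r 0.14 0.156 154 0.2255
rim z at r 0.166 0.178 167 0.2228
floor 664 0.1446 [-0.123  0.005  0.162]
23.2 [ 0.07019234 -0.37891028 -0.90797541]
```

Run:
```python
from h import *
a=cv2.imread("pics/scene.png",0);b=cv2.imread("pics/s11.png",0)
for n,(x,y,w,h) in dict(pknife=(200,150,34,48),brush=(316,152,22,30),pot=(295,268,24,24),jar=(394,233,28,32),tin=(470,188,30,36),med=(462,230,32,38),varnish=(152,216,34,42),eraser=(362,166,18,18),purple=(368,183,26,36)).items():
    r=cv2.matchTemplate(b[y-8:y+h+8,x-8:x+w+8],a[y:y+h,x:x+w],cv2.TM_CCOEFF_NORMED); _,v,_,p=cv2.minMaxLoc(r); print(n,round(v,3),(p[0]-8,p[1]-8))
```

```text
pknife 0.954 (0, 0)
brush 0.964 (0, 0)
pot 0.996 (0, 0)
jar 0.993 (0, 0)
tin 1.0 (0, 0)
med 0.999 (0, 0)
varnish 1.0 (0, 0)
eraser 0.995 (0, 0)
purple 0.931 (0, 0)
```

```bash
python3 -c "
from bench import ctrl
print(ctrl.hand_in())"
```

```text
the job is handed in; nothing more can be done
None
```

I turned the carousel about 144° counter-clockwise so the free hook faces the front. I then hung the steel cup on it by its eye and handed the job in at about 23 s.

What the last checks showed:

- **Hook position:** the hook is at 167.0° and the tab at about 166°, accurate to about 1°.
- **Turning force:** the push read 3–5 N at the wrist when I checked.
- **Seating:** I pressed the cup down until it met a hard stop, with at most about 11 N read at the wrist. After release, the underside of the eye measured about 0.188 m above the table, against about 0.189 m for the arm's top face.
- **Keeper:** the keeper's depth profile is back to its original "out" position, over the eye.
- **Bystanders:** comparing the scene pictures from before and after, none of the listed bystanders nor the purple cup has shifted.
- **Gripper:** open and about 16 cm above its release height, touching nothing.

Three things were less clean:

- **Lean:** the cup leans outward about 5°. I put that down to the play between the pin and the eye's hole.
- **First insertion:** it was about 2–3 mm off radially. I felt it as a 6 N side force and corrected it before pressing down.
- **Rubber pad:** I never saw it directly. That it is pressed flush is inferred from the heights.

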